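# Strip the strap clamp and slide the welded flanges off to cool

## Task

Strip the strap clamp: turn the red wing nut until it comes free of the stud's T-head and lift it off, then the spacer, then the blue strap, laying each wholly on the green mat, flat on its underside, one beside the other, before taking off the next. Then slide every welded flange that is there across the table, never lifting it off or tipping it, until all lie wholly on the copper cooling plate, side by side. Leave the bottle, the tape and the square tube where they are.

Things in the scene. Friction and masses are not known exactly. Their poses are not given: they have to be found in the camera images.
- fixture: Fixed clamp fixture. Origin on the table, on the stud's axis; z up, x along key and T-head (strap points to -x). Grey block 64 (x) by 70 (y) by 12 high; on it a steel stud: flat key 36 (x) by 14 (y), height 12 to 50; round neck 16 in diameter, 50 to 68; yellow T-head 36 (x) by 12 (y), 68 to 80 (top).
- nut_c (a point): Red wing nut, 0.12 kg; this is its centre, 23 above its underside. Base 56 (x) by 60 (y) by 12, slot 42 (x) by 20 (y) through it; 2 wings on top, 26 wide, outer faces at y=+-30, tops 46 up. Starts round the neck, underside at height 52, barred by the T-head. Turn 0.8 to 1.4 rad clockwise from above, till own x is parallel to the fixture's x (within 0.15): slot and T-head line up and it lifts off.
- spacer_c (a point): Bare aluminium spacer block 64 (x) by 56 (y) by 24 high, 0.16 kg, slot 42 (x) by 22 (y) right through; this point is its centre, half-way up. Starts round the stud's key on top of the strap, underside at height 28; lifts straight up over the T-head.
- strap_c (a point): Blue strap clamp, 0.28 kg, bar 160 (x) by 40 (y) by 16 high; this point is its centre, half-way up. Its slot, 42 by 22, lies round the stud, 45 from the bar's centre towards own +x. Starts with its underside at height 12, on the base block and, at its nose (-x end), on the rim of flange 1; lifts straight up over the T-head.
- mat: Green parts mat, fixed, 240 (x) by 220 (y), 4 thick. Origin at the centre of its underside, on the table top; z up.
- plate: Square copper cooling sheet let flush into the table top, 240 by 240: things slide over its edge without a step. Origin at its centre on the table top; x and y along its sides, z up.
- flange1_c (a point): Welded flange: steel disc 76 in diameter, 12 thick, flat on the table, with an upright round stub 36 in diameter, 30 high, in its middle (42 high in all), about 0.45 kg, loose; this point is on its axis, half-way up (21 above the underside). Always there, its rim under the strap's nose.
- flange2_c (a point): Welded flange: steel disc 76 in diameter, 12 thick, flat on the table, with an upright round stub 36 in diameter, 30 high, in its middle (42 high in all), about 0.45 kg, loose; this point is on its axis, half-way up (21 above the underside). May be absent.
- flange3_c (a point): Welded flange: steel disc 76 in diameter, 12 thick, flat on the table, with an upright round stub 36 in diameter, 30 high, in its middle (42 high in all), about 0.45 kg, loose; this point is on its axis, half-way up (21 above the underside). May be absent.
- flange4_c (a point): Welded flange: steel disc 76 in diameter, 12 thick, flat on the table, with an upright round stub 36 in diameter, 30 high, in its middle (42 high in all), about 0.45 kg, loose; this point is on its axis, half-way up (21 above the underside). May be absent.
- bottle_c (a point): Bystander: bottle 60 in diameter, 150 tall, standing; this point is its centre.
- tape_c (a point): Bystander: roll of paper tape 80 in diameter, 40 high, lying flat; this point is its centre.
- square_c (a point): Bystander: L-shaped piece of aluminium tube, 30 high; this point lies in the middle of its long leg (160 along its own x, 30 wide), half-way up; the short leg runs 100 to own +y from the +x end.
Not all that is in view belongs to the job. Of the things like the part that bears spacer_c, leave any that is brown, purple or turquoise; of the rest the larger one is meant.

How it is judged:
By the outcome, as a careful person would: the job done as asked, in the order asked, and still so for the second after the job is handed in, with the robot touching nothing.
Of flange2, flange3, flange4 only 1 to 3 are there at a start; the rules pass over those that are not, and their reading is None.
At some moment in a run one of flange2, flange3, flange4 may be knocked a few centimetres aside while the robot is not near it.
It also fails if it takes over 210 s, if anything falls off the work surface, if the arm or the gripper's body presses on something with over 40 N, if the wrist force passes 120 N, or if a joint passes its speed limit or range.

## Robot

A 6-joint arm with a two-finger parallel gripper is mounted at the origin on the work surface. World frame = base frame: x ahead of the robot, y to its left, z up, the work surface at z = 0. Lengths are in mm, angles in rad, forces in N, time in s.
With the tool pointing down it reaches from about 275 to 775 mm from the base axis. Payload 14.6 kg.
Tool frame: the origin (TCP) lies at the very end of the fingers, on their centre line; the grasp point (between the pads) lies 19 mm behind it; z points along the fingers, y is the line along which they close (so a half turn about z gives the same grasp; the last joint's range is limited). The gripper opens to 85 mm and grips with 20 to 120 N. Pads are 22 mm wide; open, the fingers measure 114 mm over their backs; the gripper's body (76 mm by 85 mm) begins 54 mm behind the grasp point. The pads swing forward as they close: fully open they stand 13 mm farther back than shut.
Start: joints at [0.959, 0.263, -0.048, 1.259, 0, 1.415], TCP at [231.571, 471.172, 231.278] pointing down, gripper open.
Joint ranges: [-2.65, 2.65], [-0.89, 1.7], [-1.18, 1.37], [-2.13, 2.11], [-1.35, 1.29], [-3.14, 3.14]. Speed limits (rad/s): [1.89, 1.89, 2.57, 2.79, 3.14, 3.14].

## Interface

Orientations are given as a unit quaternion [w, x, y, z].
In Python, from cell import status, optics, order, search_frame, cut_out, landmark_of gives the robot as it stands.
- The arm moves only by the tool move_arm, never from a script. Its argument "commands" is a list that holds one entry, the list of rows, each a list of 7 numbers: the shift along the world's x, y, z in mm, then the turn, a rotation vector about the world's x, y, z in degrees, then the closure in counts, from 0 (fully open) to 255 (shut). A call has 1 to 20 rows; each row shifts and turns the commanded pose from where the row before left it; what a row does not reach is not made up. A row lasts 1/8 s, in which the tool goes at most 62.5 mm and 10.7 degrees, less where a joint would pass 70% of its speed; a pose out of reach is approached as far as the arm can. A call is refused whole if a number of a shift passes 62.5 or a number of a turn 10.7, either way. A call with a gripper value outside its range is refused whole. The fingers move at their own pace and stop on an object; "newtons" is the grip in N (left out, the last holds). Time passes only in rows, so rows that do not move let the fingers close. It gives the time, the measured TCP pose, the force, the opening and the grip force at its end, in the units of the state.
- status.observe(): the state, without advancing time (a new reading comes with each control period).
- optics.capture(name): name is "scene" or "top" or "wrist"; returns a dict with "frame" (480x640x3 uint8, blue, green, red), "fx", "fy", "cx", "cy" (pixels), "rvec" (rotation vector, rad) and "tvec" (3), from world to camera coordinates, as OpenCV has them; the wrist camera has in their place "mount" (4x4, takes a point from camera to tool coordinates, whose origin is the TCP and whose axes are the flange's). Camera axes: x right, y down, z forward; pixel columns grow to the right and rows downward; lengths in mm; the calibration is good to about 2 mm. A picture is of the moment at which its call begins: read the wrist's pose just before it. There is no depth.
- order.hand_in(): hands the job in; it is judged then, once.
Trained networks look in the newest picture that a camera, given by its name, has taken for a name from the list of things; names that differ only in an ending like _2 or _b are one class to them, and where a whole thing is asked for, a point or a joint stands for the part that bears it (a point fixed in the world has none). Each returns a list of dicts, best first, with "confidence" (0 to 1); they miss things now and then, are a little off and sometimes report something else, mostly with a low value. They report only what shows in the picture. A call takes as long as a camera call. They do not tell look-alikes from the thing itself.
- search_frame(camera, query): "uv" ([column, row] in pixels, amid what is visible of it).
- cut_out(camera, query): "pixels" (480x640 bool, what is visible of it) and "uv" ([column, row] in pixels, amid what is visible of it).
- landmark_of(camera, query): "uv" ([column, row] in pixels: a listed point, or the origin of a listed thing).
The state is a dict: "clock": time; "q": joint angles; "joint_velocities": joint speeds; "tau": joint torques, N m; "tool_pos": TCP position; "tool_rot": TCP orientation; "wrist_force": force on the tool from outside, world axes, zero at the start; "torque": the same for the moment, N m; "opening": finger opening in mm; "finger_force": force on a finger pad.
Only numpy, scipy, OpenCV 4.12 (cv2) and the standard library are available. Lean on these libraries where they do the work, as an engineer would, in place of code of your own. Each camera call takes 0.05 s, during which the arm holds its last target. There are 200 camera calls.

## Working session

There is one attempt and no reset: what is moved stays moved. The work goes in short steps, Python scripts to look and compute and a tool call to move; the robot and the scene stay as the last step left them, time stands still between calls to the robot, and variables do not carry over. Pictures are saved under pics/ and viewed, at most 14 in all, crops included, and the job is handed in when it is done.

Besides the shell and the picture viewer there is one more tool, called after "Request:" as name([rows], argument=value, ...), one row to a line, values as JSON. move_arm: Moves the arm, as the interface text tells. Its arguments: {"type":"object","properties":{"commands":{"type":"array","items":{"type":"array","items":{"type":"array","items":{"type":"number"}}}},"newtons":{"type":"number"}},"required":["commands"]}

```bash
mkdir -p pics; ls
cat > h.py <<'E'
import numpy as np, cv2
from scipy.spatial.transform import Rotation as R
from cell import status, optics, order, search_frame, cut_out, landmark_of
def cam(name):
    s=status.observe(); c=optics.capture(name)
    K=np.array([[c['fx'],0,c['cx']],[0,c['fy'],c['cy']],[0,0,1.]])
    if 'mount' in c:
        q=np.array(s['tool_rot']); T=np.eye(4); T[:3,:3]=R.from_quat(q[[1,2,3,0]]).as_matrix(); T[:3,3]=s['tool_pos']
        W=T@np.array(c['mount']); Rc=W[:3,:3]; o=W[:3,3]
    else:
        Rm=cv2.Rodrigues(np.array(c['rvec'],float))[0]; Rc=Rm.T; o=-Rm.T@np.array(c['tvec'],float).ravel()
    return dict(f=c['frame'],K=K,R=Rc,o=o,name=name)
def at(c,uv,z):
    d=c['R']@np.linalg.solve(c['K'],[uv[0],uv[1],1.]); return c['o']+d*(z-c['o'][2])/d[2]
def px(c,p):
    v=c['K']@(c['R'].T@(np.array(p,float)-c['o'])); return v[:2]/v[2]
E
cat > a.py <<'E'
from h import *
Z=dict(fixture=0,nut_c=75,spacer_c=40,strap_c=20,mat=0,plate=0,flange1_c=21,bottle_c=75,tape_c=20,square_c=15)
for n in ('top','scene'):
    c=cam(n); cv2.imwrite(f'pics/{n}0.png',c['f'])
    print(n,c['o'].round())
    for k,z in Z.items():
        print(k,[(np.round(d['uv']).tolist(),round(d['confidence'],2),at(c,d['uv'],z)[:2].round().tolist()) for d in landmark_of(n,k) if d['confidence']>.2])
s=status.observe();print({k:np.round(v,3).tolist() for k,v in s.items()})
E
python3 a.py
```

```text
pics
top [ 512.   27. 1072.]
fixture [([305.0, 231.0], 0.64, [635.0, 26.0]), ([254.0, 238.0], 0.36, [621.0, 132.0])]
nut_c [([308.0, 227.0], 0.67, [635.0, 20.0])]
spacer_c [([151.0, 168.0], 0.93, [756.0, 335.0]), ([204.0, 224.0], 0.74, [645.0, 228.0]), ([374.0, 160.0], 0.68, [776.0, -112.0]), ([307.0, 230.0], 0.6, [633.0, 23.0]), ([235.0, 166.0], 0.58, [761.0, 168.0])]
strap_c [([304.0, 250.0], 0.62, [595.0, 29.0])]
mat [([140.0, 320.0], 0.92, [452.0, 361.0])]
plate [([469.0, 326.0], 0.69, [442.0, -313.0])]
flange1_c [([302.0, 304.0], 0.89, [485.0, 33.0]), ([470.0, 326.0], 0.52, [442.0, -308.0]), ([140.0, 322.0], 0.27, [449.0, 354.0])]
bottle_c [([124.0, 220.0], 0.83, [647.0, 374.0]), ([303.0, 305.0], 0.35, [484.0, 30.0])]
tape_c [([292.0, 173.0], 0.64, [754.0, 53.0])]
square_c [([465.0, 204.0], 0.71, [692.0, -305.0])]
scene [1075.  437.  944.]
fixture [([311.0, 275.0], 0.95, [632.0, 29.0])]
nut_c [([464.0, 373.0], 0.65, [649.0, 373.0]), ([310.0, 253.0], 0.6, [633.0, 28.0])]
spacer_c [([205.0, 283.0], 0.96, [793.0, -93.0]), ([404.0, 428.0], 0.82, [773.0, 349.0]), ([307.0, 264.0], 0.6
[... 225 characters left out ...]
at [([508.0, 304.0], 0.57, [440.0, 358.0])]
plate [([252.0, 142.0], 0.97, [443.0, -320.0])]
flange1_c [([361.0, 228.0], 0.75, [489.0, 41.0])]
bottle_c [([466.0, 371.0], 0.71, [644.0, 374.0]), ([326.0, 258.0], 0.39, [620.0, 58.0])]
tape_c [([272.0, 314.0], 0.62, [753.0, 39.0])]
square_c [([174.0, 206.0], 0.94, [698.0, -300.0])]
{'clock': 1.1, 'q': [0.959, 0.263, -0.048, 1.259, 0.0, 1.416], 'joint_velocities': [-0.001, -0.0, 0.001, 0.002, 0.001, -0.001], 'tau': [0.001, -63.744, 38.477, 0.001, 0.0, -0.0], 'tool_pos': [231.582, 471.185, 231.266], 'tool_rot': [-0.0, 0.226, 0.974, 0.0], 'wrist_force': [-0.306, -0.109, 0.39], 'torque': [0.026, -0.006, -0.02], 'finger_force': 0.0, 'opening': 84.854}
```

View pics/top0.png

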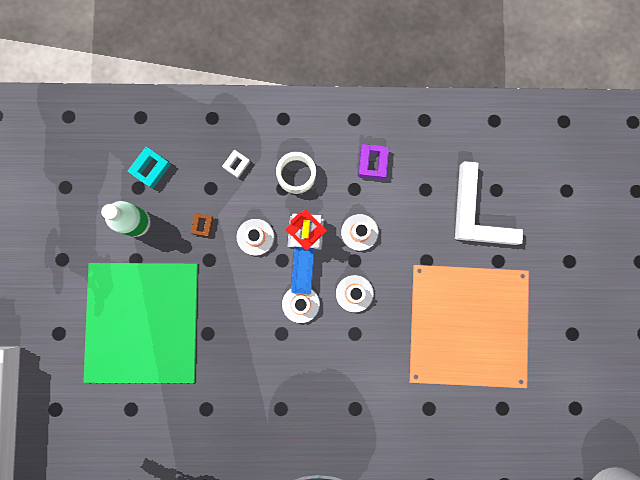

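View pics/scene0.png

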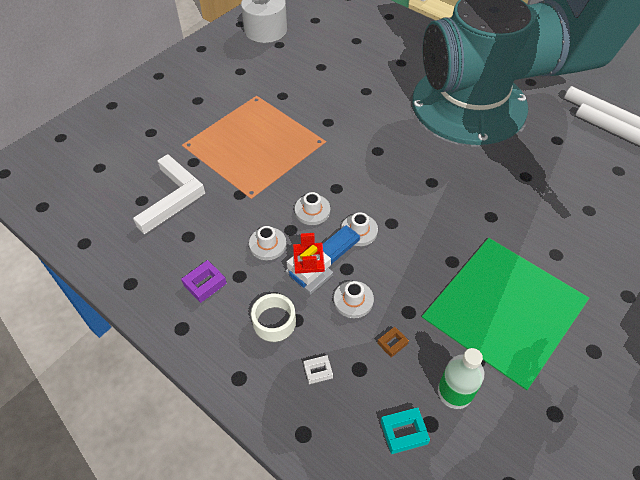

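Top view: the turned red nut and yellow T-head are at (305,230), with the strap nose on flange 1 at (301,304). The other flanges are at (254,238), (359,232) and (355,294), so all four are present. The mat is at (140,322), the plate at (469,326), the bottle at (125,220), the tape at (296,173) and the square at (465,204).

Spacer candidates: turquoise (149,167), purple (374,161) and brown (202,225) are all excluded by colour. That leaves a small bare one at (236,163) and the bare one under the nut at (305,231). The larger of those two, on the stud, fits. I'll confirm it in one crop.

```bash
cat > b.py <<'E'
from h import *
c=cam('top'); f=c['f']
cv2.imwrite('pics/crop1.png',cv2.resize(f[140:330,190:400],None,fx=3.5,fy=3,interpolation=cv2.INTER_CUBIC))
h=cv2.cvtColor(f,cv2.COLOR_BGR2HSV)
def box(lo,hi,z,n):
    m=cv2.inRange(h,lo,hi); k,l,st,_=cv2.connectedComponentsWithStats(m); i=1+st[1:,4].argmax()
    yx=np.argwhere(l==i); P=np.array([at(c,(u,v),z)[:2] for v,u in yx],np.float32); print(n,cv2.minAreaRect(P))
box((45,120,60),(75,255,255),4,'mat'); box((5,100,100),(18,255,255),0,'plate'); box((0,180,100),(4,255,255),85,'nut')
box((20,150,120),(35,255,255),80,'T'); box((100,150,80),(125,255,255),28,'strap')
for n in ('top','scene'):
    c=cam(n)
    for q in ('flange1_c','flange2_c','flange3_c','flange4_c'):
        print(n,q,[(np.round(d['uv']).tolist(),round(d['confidence'],2),at(c,d['uv'],21)[:2].round().tolist()) for d in landmark_of(n,q)])
E
python3 b.py; python3 -c "
import sys;sys.path.insert(0,'.')
from h import *
print(np.round(optics.capture('wrist')['mount'],3).tolist())"
```

```text
mat ((448.32183837890625, 357.95159912109375), (221.8207244873047, 239.26646423339844), 89.94047546386719)
plate ((441.59722900390625, -313.23638916015625), (241.52862548828125, 241.0612335205078), 87.28109741210938)
nut ((630.2979125976562, 26.829410552978516), (61.24650573730469, 54.406333923339844), 45.16413116455078)
T ((631.2877807617188, 26.35476303100586), (32.941558837890625, 11.54142951965332), 0.23373335599899292)
strap ((553.4612426757812, 31.397579193115234), (40.27764892578125, 92.1981201171875), 85.98672485351562)
top flange1_c [([299.0, 304.0], 0.82, [486.0, 37.0]), ([362.0, 232.0], 0.28, [632.0, -91.0])]
top flange2_c [([254.0, 235.0], 0.58, [624.0, 129.0]), ([297.0, 302.0], 0.56, [490.0, 42.0])]
top flange3_c [([355.0, 233.0], 0.93, [629.0, -76.0])]
top flange4_c [([354.0, 293.0], 0.78, [507.0, -74.0])]
scene flange1_c [([362.0, 227.0], 0.59, [487.0, 40.0])]
scene flange2_c []
scene flange3_c [([266.0, 240.0], 0.97, [638.0, -87.0])]
scene flange4_c [([316.0, 207.0], 0.65, [509.0, -66.0])]
[[-0.0, -0.95, -0.313, 80.611], [1.0, -0.001, 0.0, -0.236], [-0.001, -0.313, 0.95, -143.245], [0.0, 0.0, 0.0, 1.0]]
```

View pics/crop1.png

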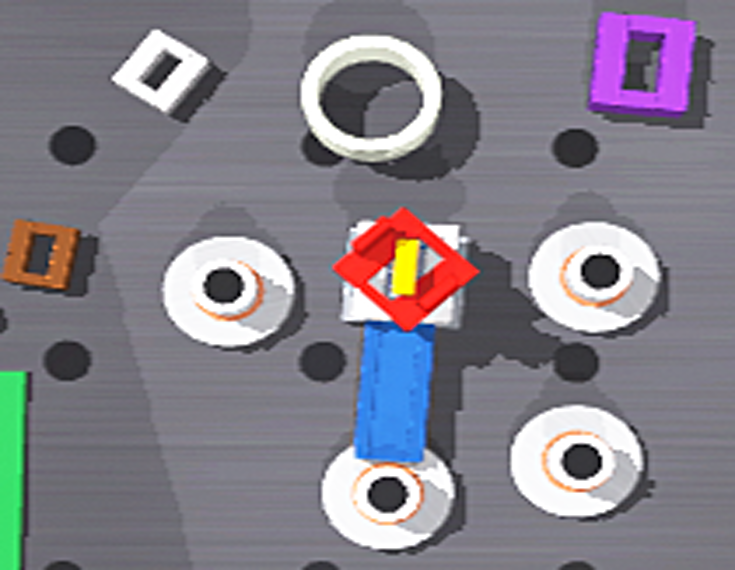

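The crop confirms it. The bare block under the nut is clearly larger than the small bare one, so the block on the stud is the spacer. Next I'll move over the nut for a wrist look.

Request:
move_arm([
  [[30,-34,0,0,0,5,0],[40,-44,0,0,0,7,0],[40,-44,0,0,0,7,0],[40,-44,0,0,0,7,0],[40,-44,0,0,0,7,0],[40,-44,0,0,0,7,0],[40,-44,0,0,0,7,0],[40,-44,0,0,0,7,0],[40,-44,0,0,0,7,0],[30,-34,0,0,0,7,0],[20,-24,0,0,0,3,0],[0,0,0,0,0,0,0],[0,0,0,0,0,0,0]],
])

```text
clock: 3.32
tool_pos: [631.2, 27.6, 231.2]
tool_rot: [-0.0, -0.381, 0.925, 0.0]
wrist_force: [-0.5, 1.2, 0.3]
opening: 85.8
finger_force: 0.0
```

```bash
cat > w.py <<'E'
from h import *
import sys
c=cam('wrist'); cv2.imwrite(f'pics/{sys.argv[1]}.png',c['f']); h=cv2.cvtColor(c['f'],cv2.COLOR_BGR2HSV)
s=status.observe(); M=R.from_quat(np.array(s['tool_rot'])[[1,2,3,0]]).as_matrix()
print(s['clock'],np.round(s['tool_pos'],1),'y-yaw',np.degrees(np.arctan2(M[1,1],M[0,1])).round(1),'q6',s['q'][5])
def box(lo,hi,z,n):
    m=cv2.inRange(h,lo,hi); k,l,st,_=cv2.connectedComponentsWithStats(m)
    if k<2: return
    i=1+st[1:,4].argmax()
    yx=np.argwhere(l==i); P=np.array([at(c,(u,v),z)[:2] for v,u in yx],np.float32); print(n,cv2.minAreaRect(P),len(P))
box((20,150,120),(35,255,255),80,'T'); box((100,150,80),(125,255,255),28,'strap');box((0,180,60),(5,255,255),98,'nut@98');box((0,180,60),(5,255,255),64,'nut@64')
E
python3 w.py w1
```

```text
3.375 [631.1  27.9 231.4] y-yaw 134.8 q6 -0.8671788436882577
T ((631.0526123046875, 25.960603713989258), (12.794046401977539, 36.032962799072266), 85.7950439453125) 628
strap ((553.28564453125, 31.94419288635254), (40.095115661621094, 91.19527435302734), 85.71907806396484) 4347
nut@98 ((629.1697998046875, 23.970680236816406), (65.2490005493164, 48.90159606933594), 45.15803909301758) 3321
nut@64 ((635.958984375, 30.569974899291992), (73.27357482910156, 54.91568374633789), 45.15806198120117) 3321
```

View pics/w1.png

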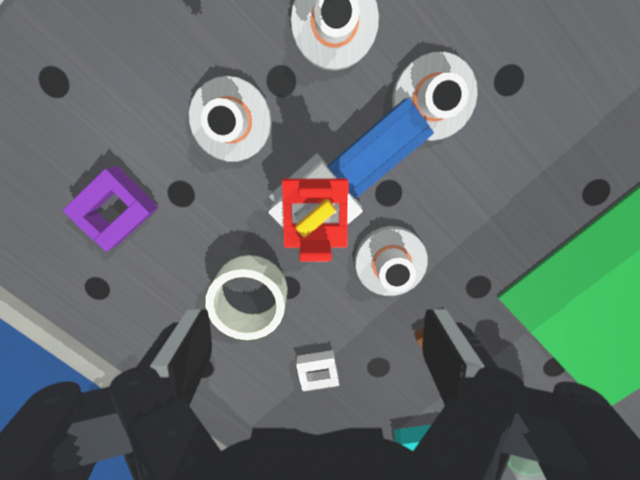

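Run:
```python
import cv2
f=cv2.imread('pics/w1.png');cv2.imwrite('pics/w1c.png',cv2.resize(f[160:280,250:380],None,fx=5,fy=5,interpolation=cv2.INTER_CUBIC))
```

```text
(no output)
```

View pics/w1c.png

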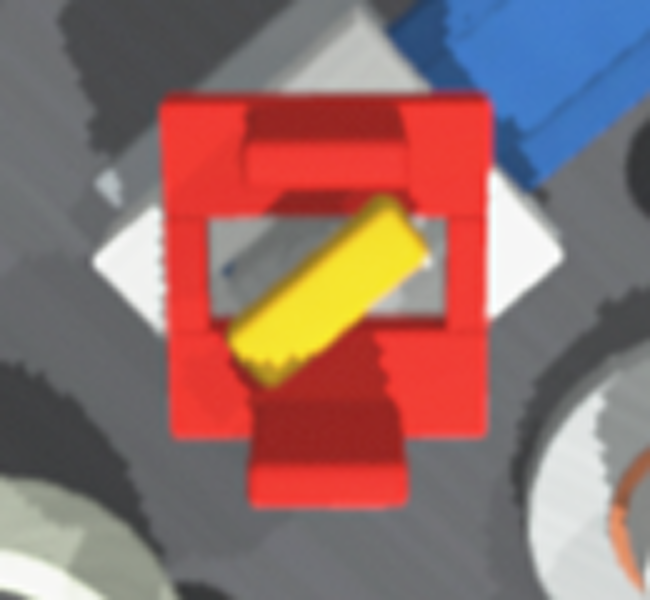

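The crop shows the slot running horizontally in the image, along the tool's y (world 135°), with the wings above and below it. The T-head lies at −4°, so the slot is 139° clockwise of alignment, modulo half a turn. I'll grip the wings with tool y at 225° and turn clockwise as asked, checking on the way.

Request:
move_arm([
  [[0,-2,-5,0,0,7,0],[0,0,-10,0,0,10,0],[0,0,-15,0,0,10,0],[0,0,-15,0,0,10,0],[0,0,-15,0,0,10,0],[0,0,-15,0,0,10,0],[0,0,-15,0,0,10,0],[0,0,-15,0,0,10,0],[0,0,-10,0,0,10,0],[0,0,-5,0,0,3,0],[0,0,0,0,0,0,0],[0,0,0,0,0,0,0]],
])

```text
clock: 4.88
tool_pos: [631.5, 25.7, 111.8]
tool_rot: [-0.0, 0.923, -0.384, 0.0]
wrist_force: [0.5, 0.8, -0.3]
opening: 86.1
finger_force: 0.0
```

```bash
python3 w.py w2
```

```text
4.925 [631.6  25.5 111.8] y-yaw -135.2 q6 -2.4408471819636097
T ((633.1002807617188, 25.202922821044922), (13.592016220092773, 37.084739685058594), 85.48568725585938) 1658
strap ((547.7484741210938, 32.194087982177734), (40.72176742553711, 80.3687744140625), 85.58091735839844) 4007
nut@98 ((641.8703002929688, 16.862289428710938), (58.72477722167969, 50.70072937011719), 45.372772216796875) 8295
nut@64 ((631.8037719726562, 27.43819808959961), (71.43460083007812, 61.673919677734375), 45.37274932861328) 8295
```

View pics/w2.png

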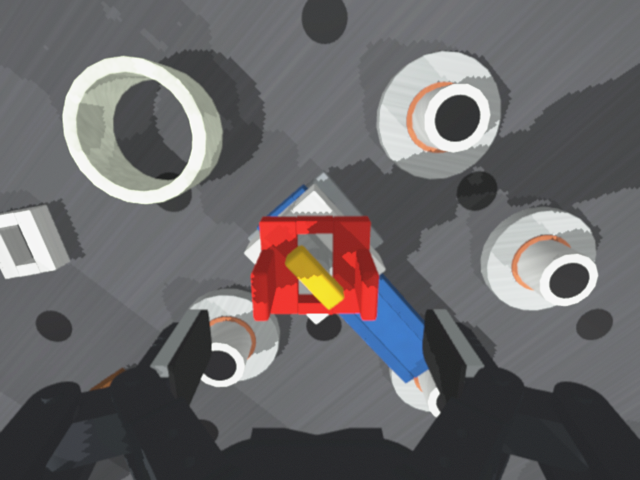

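Close view: the wings are at left and right (262,285) and (370,280), centred between the fingers. The slot runs vertically and the yellow T crosses it. I'll descend and grip.

Request:
move_arm([
  [[-0.5,0.5,-20,0,0,0,0],[0,0,-20,0,0,0,0],[0,0,-13,0,0,0,0],[0,0,0,0,0,0,30],[0,0,0,0,0,0,120],[0,0,0,0,0,0,255],[0,0,0,0,0,0,255],[0,0,0,0,0,0,255],[0,0,0,0,0,0,255]],
], newtons=50)

```text
clock: 6.05
tool_pos: [631.6, 25.6, 59.2]
tool_rot: [-0.0, 0.923, -0.384, 0.001]
wrist_force: [-0.9, 0.6, 6.5]
opening: 59.2
finger_force: 54.5
```

Request:
move_arm([
  [[0,0,0,0,0,-5,255],[0,0,0,0,0,-5,255],[0,0,0,0,0,-5,255],[0,0,0,0,0,-5,255]],
])

```text
clock: 6.55
tool_pos: [631.8, 25.3, 59.2]
tool_rot: [-0.0, 0.842, -0.54, 0.001]
wrist_force: [1.0, -2.6, 7.5]
opening: 59.6
finger_force: 54.5
```

Run:
```python
from h import *
s=status.observe();print(s['wrist_force'],s['torque'],s['tool_pos'])
```

```text
[ 0.99739921 -2.56276563  7.49222749] [-0.4988072   0.11282864  0.05963076] [631.75844979  25.27359561  59.21912072]
```

Request:
move_arm([
  [[0,0,0.5,0,0,-8,255],[0,0,0,0,0,-8,255],[0,0,0,0,0,-8,255],[0,0,0,0,0,-8,255],[0,0,0,0,0,-8,255],[0,0,0,0,0,-8,255],[0,0,0,0,0,-8,255],[0,0,0,0,0,0,255]],
])

```text
clock: 7.55
tool_pos: [631.3, 25.7, 59.2]
tool_rot: [0.0, -0.491, 0.871, -0.0]
wrist_force: [1.2, 0.1, 3.9]
opening: 59.5
finger_force: 54.2
```

```bash
python3 - <<'E'
from h import *
s=status.observe();print(s['wrist_force'],s['torque'],s['tool_pos'])
E
python3 w.py w3
```

```text
[1.21156478 0.11316906 3.92079376] [ 0.05390008  0.21310378 -0.03797903] [631.30247322  25.65756819  59.21116566]
7.6 [631.3  25.7  59.2] y-yaw 149.0 q6 -1.1179600718935419
T ((630.91650390625, 23.907989501953125), (16.20993423461914, 36.53229904174805), 85.57723236083984) 3354
strap ((553.3197021484375, 30.671913146972656), (43.295841217041016, 92.36141967773438), 85.62268829345703) 15660
nut@98 ((623.3827514648438, 12.101192474365234), (55.63444137573242, 59.08416748046875), 59.26319122314453) 15335
nut@64 ((634.4135131835938, 30.310287475585938), (73.74838256835938, 78.3213119506836), 59.263145446777344) 15335
```

View pics/w3.png

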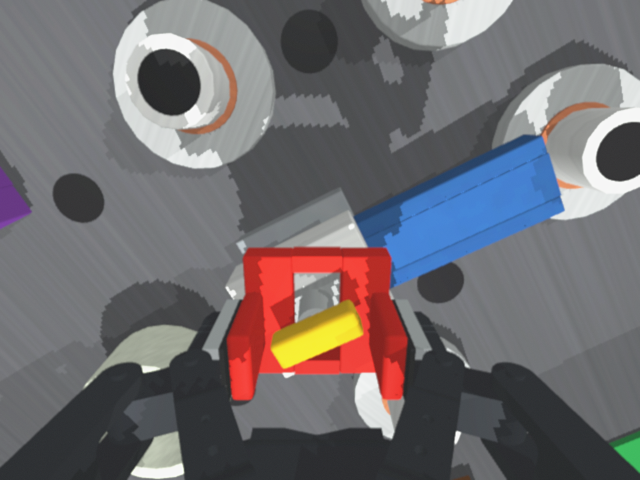

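The nut turns freely with the tool. The slot stands vertical at (318,290) and the T tilts about 63° from it. I'll finish the turn clockwise.

Request:
move_arm([
  [[0,0,0,0,0,-8,255],[0,0,0,0,0,-8,255],[0,0,0,0,0,-8,255],[0,0,0,0,0,-8,255],[0,0,0,0,0,-8,255],[0,0,0,0,0,-8,255],[0,0,0,0,0,-8,255],[0,0,0,0,0,-7.4,255],[0,0,0,0,0,0,255],[0,0,0,0,0,0,255]],
])

```text
clock: 8.85
tool_pos: [631.4, 25.7, 59.2]
tool_rot: [0.0, 0.038, 0.999, 0.0]
wrist_force: [-0.2, 0.5, 5.1]
opening: 59.4
finger_force: 54.5
```

```bash
python3 - <<'E'
from h import *
s=status.observe();print(s['wrist_force'],s['torque'],s['tool_pos'])
E
python3 w.py w4
```

```text
[-0.18197934  0.45423017  5.14784961] [-0.02890396  0.20363616 -0.06661987] [631.35543635  25.68422134  59.17382854]
8.9 [631.4  25.7  59.2] y-yaw 85.7 q6 -0.013126452478477992
T ((629.7363891601562, 26.545894622802734), (11.710299491882324, 39.4878044128418), 85.61063385009766) 2707
strap ((553.625, 32.40308380126953), (39.46212387084961, 92.49832916259766), 85.65425109863281) 19013
nut@98 ((615.6270751953125, 26.670135498046875), (58.827964782714844, 55.23579025268555), 85.60501861572266) 16727
nut@64 ((636.7669067382812, 25.113876342773438), (77.99402618408203, 73.23152160644531), 85.60504913330078) 16727
```

View pics/w4.png

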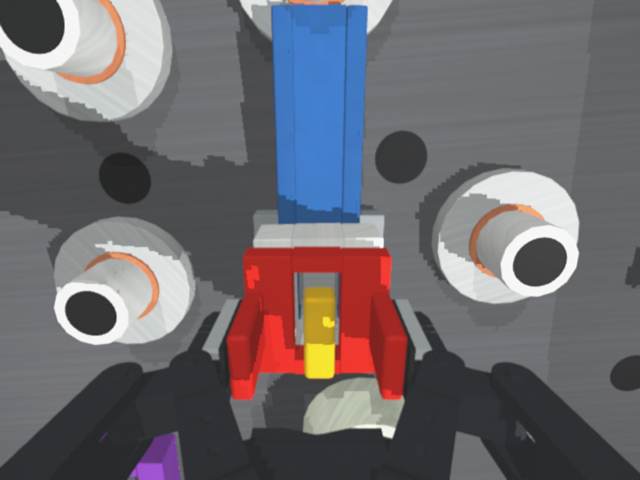

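The nut is aligned, with the T (320,330) inside the slot. Lifting.

Request:
move_arm([
  [[0,0,3,0,0,0,255],[0,0,6,0,0,0,255],[0,0,8,0,0,0,255],[0,0,8,0,0,0,255],[0,0,10,0,0,0,255],[0,0,10,0,0,0,255],[0,0,15,0,0,0,255],[0,0,0,0,0,0,255]],
])

```text
clock: 9.9
tool_pos: [631.8, 25.6, 120.2]
tool_rot: [0.001, 0.04, 0.999, -0.0]
wrist_force: [0.6, -0.1, -1.5]
opening: 59.8
finger_force: 54.0
```

```bash
python3 w.py w5
```

```text
9.95 [631.4  25.6 119.4] y-yaw 85.4 q6 -0.008453209930118128
T ((639.9442749023438, 26.14143180847168), (10.915672302246094, 17.466276168823242), 85.37238311767578) 593
strap ((553.5111694335938, 32.46865463256836), (39.33098220825195, 91.92843627929688), 85.6428451538086) 10378
nut@98 ((654.077880859375, 23.765527725219727), (93.36465454101562, 87.64982604980469), 85.34940338134766) 17599
nut@64 ((675.2831420898438, 22.112884521484375), (112.56832885742188, 105.67806243896484), 85.34944915771484) 17599
```

Request:
move_arm([
  [[-11,18,10,0,0,0,255],[-22,35,0,0,0,2,255],[-22,35,0,0,0,2.5,255],[-22,35,0,0,0,0,255],[-22,35,0,0,0,0,255],[-22,35,0,0,0,0,255],[-22,35,0,0,0,0,255],[-22,35,0,0,0,0,255],[-22,35,0,0,0,0,255],[-22,35,0,0,0,0,255],[-22,35,-20,0,0,0,255],[-10,21,-20,0,0,0,255],[0,0,-30,0,0,0,255],[0,0,-20,0,0,0,255],[0,0,0,0,0,0,255],[0,0,0,0,0,0,255]],
])

```text
clock: 11.95
tool_pos: [389.9, 415.0, 39.7]
tool_rot: [0.0, 0.0, 1.0, 0.0]
wrist_force: [0.3, -0.2, -1.6]
opening: 59.4
finger_force: 54.2
```

Request:
move_arm([
  [[0,0,-15,0,0,0,255],[0,0,-9,0,0,0,255],[0,0,-3,0,0,0,255],[0,0,-1,0,0,0,255],[0,0,0,0,0,0,255],[0,0,0,0,0,0,0],[0,0,0,0,0,0,0],[0,0,0,0,0,0,0],[0,0,30,0,0,0,0],[0,0,50,0,0,0,0],[0,0,50,0,0,0,0],[0,0,0,0,0,0,0]],
])

```text
clock: 13.45
tool_pos: [391.5, 415.9, 144.3]
tool_rot: [0.002, 0.001, 1.0, 0.002]
wrist_force: [0.6, 1.4, -0.5]
opening: 85.6
finger_force: 0.0
```

```bash
cat > v.py <<'E'
from h import *
import sys
c=cam('top'); f=c['f']; h=cv2.cvtColor(f,cv2.COLOR_BGR2HSV)
if len(sys.argv)>1: cv2.imwrite(f'pics/{sys.argv[1]}.png',f)
for n,lo,hi,z in (('nut',(0,180,60),(4,255,255),30),('strap',(100,150,80),(125,255,255),20)):
    m=cv2.inRange(h,lo,hi); k,l,st,_=cv2.connectedComponentsWithStats(m); i=1+st[1:,4].argmax()
    P=np.array([at(c,(u,v),z)[:2] for v,u in np.argwhere(l==i)],np.float32); print(n,cv2.minAreaRect(P))
for q,z in (('spacer_c',16),('flange1_c',21),('flange2_c',21),('flange3_c',21),('flange4_c',21)):
    print(q,[(np.round(d['uv']).tolist(),round(d['confidence'],2),at(c,d['uv'],z)[:2].round().tolist()) for d in landmark_of('top',q) if d['confidence']>.25])
s=status.observe();print(s['clock'],np.round(s['tool_pos'],1),np.round(s['wrist_force'],1))
E
python3 v.py t1
```

```text
nut ((392.0786437988281, 412.4270324707031), (73.49581146240234, 52.33668899536133), 89.98057556152344)
strap ((553.8531494140625, 31.425067901611328), (40.5863037109375, 93.05636596679688), 85.98672485351562)
spacer_c [([372.0, 160.0], 0.97, [784.0, -112.0]), ([204.0, 222.0], 0.73, [651.0, 233.0]), ([309.0, 232.0], 0.7, [631.0, 18.0]), ([234.0, 166.0], 0.57, [768.0, 174.0]), ([143.0, 320.0], 0.57, [452.0, 351.0]), ([358.0, 231.0], 0.57, [634.0, -83.0])]
flange1_c [([302.0, 301.0], 0.66, [492.0, 32.0])]
flange2_c [([255.0, 237.0], 0.59, [621.0, 127.0])]
flange3_c [([358.0, 233.0], 0.76, [629.0, -82.0])]
flange4_c [([356.0, 295.0], 0.85, [503.0, -77.0])]
13.75 [389.6 414.3 139.7] [-0.7  0.8 -0. ]
```

View pics/t1.png

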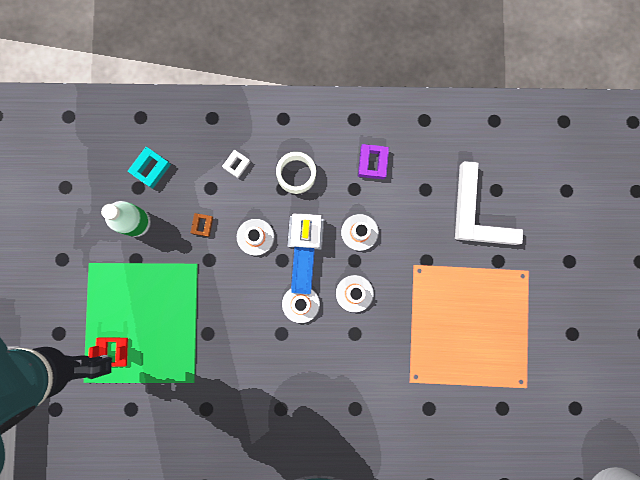

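Top view: the nut sits upright on the mat at (110,350), and the bare spacer is exposed on the stud at (306,231). Going for the spacer.

Request:
move_arm([
  [[11,-18,10,0,0,0,0],[22,-35,0,0,0,0,0],[22,-35,0,0,0,-2,0],[22,-35,0,0,0,-2.3,0],[22,-35,0,0,0,0,0],[22,-35,0,0,0,0,0],[22,-35,0,0,0,0,0],[22,-35,0,0,0,0,0],[22,-35,0,0,0,0,0],[22,-35,0,0,0,0,0],[22,-35,0,0,0,0,0],[10,-20,0,0,0,0,0],[0,0,-20,0,0,0,0],[0,0,-30,0,0,0,0],[0,0,0,0,0,0,0],[0,0,0,0,0,0,0]],
])

```text
clock: 15.75
tool_pos: [631.3, 26.6, 101.9]
tool_rot: [0.0, 0.038, 0.999, -0.0]
wrist_force: [0.6, 0.7, 0.1]
opening: 85.4
finger_force: 0.0
```

```bash
python3 w.py w6
```

```text
15.8 [631.5  26.6 102.1] y-yaw 85.6 q6 -0.010539975713756726
T ((630.1485595703125, 26.50260353088379), (11.252349853515625, 37.94209671020508), 86.16346740722656) 1602
strap ((553.4496459960938, 32.45844650268555), (39.44292449951172, 91.89415740966797), 85.7549819946289) 12171
```

View pics/w6.png

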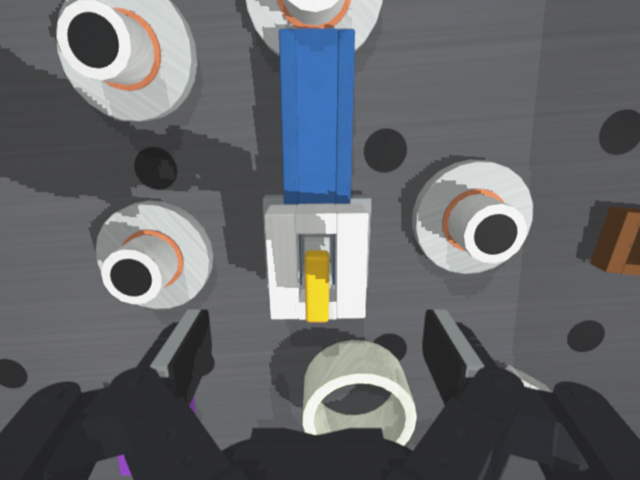

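The spacer, centred at (318,260), sits squarely between the fingers around the T. I'll lower and grip it.

Request:
move_arm([
  [[0,-0.5,-20,0,0,0,0],[0,0,-25,0,0,0,0],[0,0,-25,0,0,0,0],[0,0,-9,0,0,0,20],[0,0,0,0,0,0,60],[0,0,0,0,0,0,120],[0,0,0,0,0,0,255],[0,0,0,0,0,0,255],[0,0,0,0,0,0,255],[0,0,0,0,0,0,255],[0,0,2,0,0,0,255],[0,0,4,0,0,0,255],[0,0,0,0,0,0,255]],
])

```text
clock: 17.42
tool_pos: [631.3, 26.2, 28.2]
tool_rot: [0.0, 0.038, 0.999, -0.0]
wrist_force: [-0.5, -0.4, -1.3]
opening: 55.2
finger_force: 52.9
```

Grip at this height would bring the fingertips to the mat on placing, so I'll set it back and regrip 9 mm higher.

Request:
move_arm([
  [[0,0,-4,0,0,0,255],[0,0,-2,0,0,0,255],[0,0,0,0,0,0,60],[0,0,0,0,0,0,40],[0,0,5,0,0,0,40],[0,0,4,0,0,0,40],[0,0,0,0,0,0,100],[0,0,0,0,0,0,255],[0,0,0,0,0,0,255],[0,0,0,0,0,0,255],[0,0,0,0,0,0,255],[0,0,3,0,0,0,255],[0,0,5,0,0,0,255],[0,0,10,0,0,0,255],[0,0,15,0,0,0,255],[0,0,15,0,0,0,255],[0,0,20,0,0,0,255],[0,0,20,0,0,0,255],[0,0,0,0,0,0,255]],
])

```text
clock: 19.8
tool_pos: [632.0, 26.1, 120.7]
tool_rot: [0.002, 0.038, 0.999, -0.0]
wrist_force: [0.6, -0.9, -2.3]
opening: 55.0
finger_force: 53.3
```

```bash
python3 w.py w7
```

```text
19.85 [631.4  26.1 119.5] y-yaw 85.6 q6 -0.011162882310211359
T ((645.7703247070312, 25.67025375366211), (11.075387001037598, 6.759787082672119), 85.57209777832031) 234
strap ((568.7969360351562, 31.323135375976562), (39.35551834106445, 122.1458740234375), 85.67012786865234) 12031
```

View pics/w7.png

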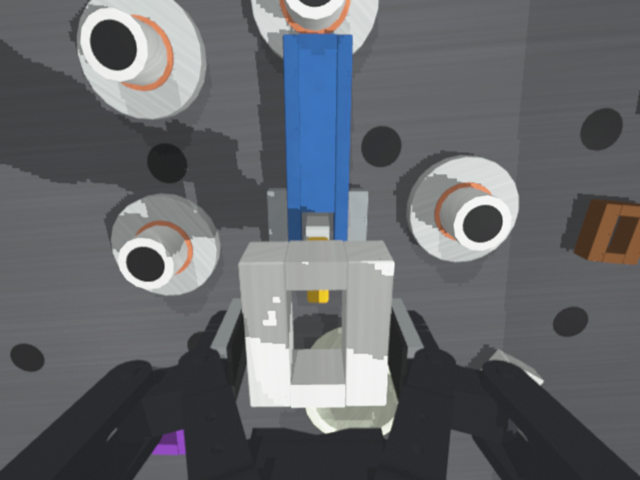

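The spacer is held level, clear of the T. I'll carry it to the mat at (505,415).

Request:
move_arm([
  [[-6,18,5,0,0,0,255],[-11,35,0,0,0,2,255],[-12,35,0,0,0,2.3,255],[-11,35,0,0,0,0,255],[-12,35,0,0,0,0,255],[-11,35,0,0,0,0,255],[-12,35,0,0,0,0,255],[-11,35,0,0,0,0,255],[-12,35,0,0,0,0,255],[-11,35,0,0,0,0,255],[-12,35,-15,0,0,0,255],[-5.4,20.9,-20,0,0,0,255],[0,0,-30,0,0,0,255],[0,0,-20,0,0,0,255],[0,0,0,0,0,0,255],[0,0,0,0,0,0,255]],
])

```text
clock: 21.85
tool_pos: [504.8, 415.1, 39.1]
tool_rot: [0.0, 0.001, 1.0, 0.0]
wrist_force: [-0.4, 0.6, -1.8]
opening: 54.8
finger_force: 53.3
```

Request:
move_arm([
  [[0,0,-16,0,0,0,255],[0,0,-10,0,0,0,255],[0,0,-4,0,0,0,255],[0,0,-1.2,0,0,0,255],[0,0,0,0,0,0,255],[0,0,0,0,0,0,60],[0,0,0,0,0,0,0],[0,0,0,0,0,0,0],[0,0,20,0,0,0,0],[0,0,40,0,0,0,0],[0,0,50,0,0,0,0],[0,0,20,0,0,0,0],[0,0,0,0,0,0,0]],
])

```text
clock: 23.48
tool_pos: [505.4, 415.5, 139.0]
tool_rot: [0.001, 0.001, 1.0, 0.001]
wrist_force: [0.3, -0.3, -1.2]
opening: 85.2
finger_force: 0.0
```

```bash
python3 w.py w8; python3 v.py t2
```

```text
23.525 [504.8 415.1 137.5] y-yaw 89.9 q6 0.5650167284093585
nut@98 ((400.29718017578125, 414.4664611816406), (46.66028594970703, 38.50174331665039), 89.90791320800781) 7000
nut@64 ((395.86737060546875, 414.34716796875), (55.278167724609375, 45.612815856933594), 89.90711975097656) 7000
nut ((392.0786437988281, 412.4270324707031), (73.49581909179688, 52.33668518066406), 89.9805908203125)
strap ((587.617919921875, 29.056140899658203), (40.5863037109375, 160.75186157226562), 85.98672485351562)
spacer_c [([205.0, 221.0], 0.83, [653.0, 231.0]), ([234.0, 168.0], 0.81, [764.0, 174.0]), ([114.0, 292.0], 0.8, [507.0, 409.0]), ([150.0, 166.0], 0.73, [767.0, 345.0]), ([373.0, 161.0], 0.62, [781.0, -114.0])]
flange1_c [([299.0, 302.0], 0.6, [489.0, 38.0]), ([112.0, 353.0], 0.36, [388.0, 407.0])]
flange2_c [([256.0, 238.0], 0.88, [619.0, 126.0])]
flange3_c [([359.0, 235.0], 0.68, [626.0, -83.0])]
flange4_c [([354.0, 294.0], 0.9, [505.0, -72.0])]
23.825 [504.3 414.9 136.7] [ 0.3 -0.2 -1. ]
```

View pics/w8.png

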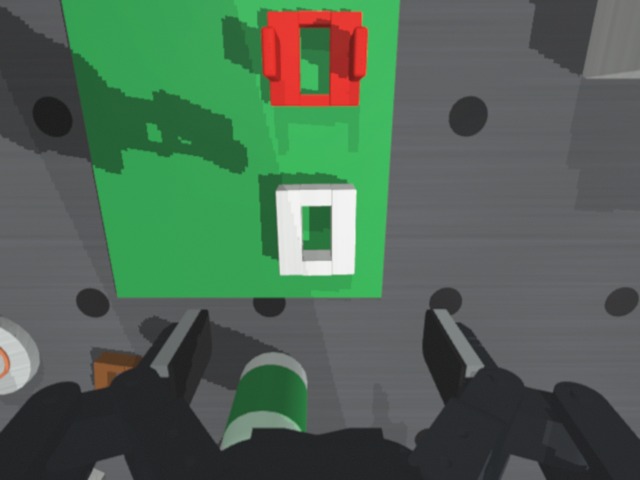

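The red nut at (315,58) and the spacer at (316,230) lie flat on the mat, side by side. Next the strap, gripped 60 mm from the stud towards the nose.

Request:
move_arm([
  [[3,-18,0,0,0,0,0],[6,-35,0,0,0,-2,0],[6,-35,0,0,0,-2.2,0],[6,-35,0,0,0,0,0],[6,-35,0,0,0,0,0],[6,-35,0,0,0,0,0],[6,-35,0,0,0,0,0],[6,-35,0,0,0,0,0],[6,-35,0,0,0,0,0],[6,-35,0,0,0,0,0],[6,-35,0,0,0,0,0],[3.7,-16.6,0,0,0,0,0],[0,0,-30,0,0,0,0],[0,0,-30,0,0,0,30],[0,0,-20,0,0,0,50],[0,0,0,0,0,0,70],[0,0,0,0,0,0,70]],
])

```text
clock: 25.95
tool_pos: [571.7, 30.5, 58.4]
tool_rot: [0.0, 0.037, 0.999, -0.0]
wrist_force: [0.4, 0.7, 0.0]
opening: 62.0
finger_force: 0.0
```

```bash
python3 w.py w9
```

```text
26.0 [571.9  30.5  58.6] y-yaw 85.7 q6 -0.014601088700290914
T ((611.3078002929688, 27.890090942382812), (10.88206958770752, 12.02267074584961), 85.65128326416016) 606
strap ((586.884521484375, 29.871213912963867), (39.41931915283203, 160.17665100097656), 85.6666030883789) 17786
```

View pics/w9.png

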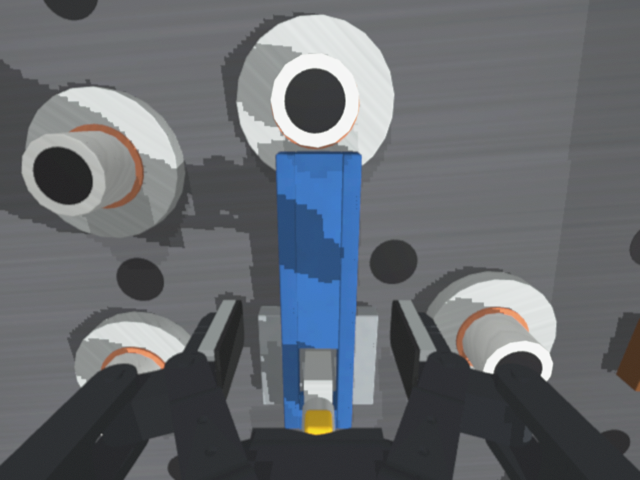

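The strap is centred between the fingers at (318,260), with its nose on flange 1's rim at (320,155). Gripping and lifting.

Request:
move_arm([
  [[0,0,-20,0,0,0,70],[0,0,-18,0,0,0,70],[0,0,-8.5,0,0,0,70],[0,0,0,0,0,0,120],[0,0,0,0,0,0,255],[0,0,0,0,0,0,255],[0,0,0,0,0,0,255],[0,0,0,0,0,0,255],[0,0,3,0,0,0,255],[0,0,5,0,0,0,255],[0,0,0,0,0,0,255]],
], newtons=80)

```text
clock: 27.38
tool_pos: [571.7, 30.4, 19.6]
tool_rot: [0.0, 0.037, 0.999, -0.0]
wrist_force: [-0.3, -1.0, -2.6]
opening: 37.8
finger_force: 80.6
```

Request:
move_arm([
  [[0,0,10,0,0,0,255],[0,0,15,0,0,0,255],[0,0,20,0,0,0,255],[0,0,20,0,0,0,255],[0,0,20,0,0,0,255],[0,0,5,0,0,0,255],[-10,20,0,0,0,0,255],[-17,35,0,0,0,2,255],[-18,35,0,0,0,2.3,255],[-17,35,0,0,0,0,255],[-18,35,0,0,0,0,255],[-17,35,0,0,0,0,255],[-18,35,0,0,0,0,255],[-17,30,0,0,0,0,255],[-6.7,14.6,-15,0,0,0,255],[0,0,-25,0,0,0,255],[0,0,-30,0,0,0,255],[0,0,0,0,0,0,255],[0,0,0,0,0,0,255]],
])

```text
clock: 29.75
tool_pos: [432.8, 305.0, 39.5]
tool_rot: [0.0, -0.0, 1.0, -0.0]
wrist_force: [-0.4, 0.3, -2.1]
opening: 38.2
finger_force: 81.3
```

```bash
python3 w.py w10; python3 v.py
```

```text
29.8 [433.1 305.2  39.9] y-yaw 90.0 q6 0.4597581505981059
strap ((439.5150146484375, 304.8516540527344), (138.64923095703125, 48.10493087768555), 0.03026001900434494) 26264
nut@98 ((371.1338195800781, 363.0118408203125), (40.066802978515625, 28.323698043823242), 89.98483276367188) 16522
nut@64 ((378.79486083984375, 386.4079895019531), (56.14535903930664, 39.68977737426758), 89.98483276367188) 16522Traceback (most recent call last):
  File "v.py", line 6, in <module>
    m=cv2.inRange(h,lo,hi); k,l,st,_=cv2.connectedComponentsWithStats(m); i=1+st[1:,4].argmax()
                                                                              ~~~~~~~~~~~~~~~^^
ValueError: attempt to get argmax of an empty sequence
```

Request:
move_arm([
  [[0,0,-18,0,0,0,255],[0,0,-11,0,0,0,255],[0,0,-4.5,0,0,0,255],[0,0,-1.4,0,0,0,255],[0,0,0,0,0,0,255],[0,0,0,0,0,0,90],[0,0,0,0,0,0,70],[0,0,0,0,0,0,70],[0,0,20,0,0,0,70],[0,0,40,0,0,0,70],[0,0,50,0,0,0,70],[20,-50,30,0,0,0,70],[20,-55,0,0,0,0,70],[10,-55,0,0,0,0,70],[0,-55,0,0,0,0,70],[0,-30,0,0,0,0,70],[0,0,0,0,0,0,70]],
])

```text
clock: 31.98
tool_pos: [482.7, 58.4, 144.3]
tool_rot: [0.0, 0.001, 1.0, -0.0]
wrist_force: [-0.0, 0.8, 0.1]
opening: 61.7
finger_force: 0.0
```

```bash
python3 v.py t3;  python3 - <<'E'
from h import *
c=cam('scene')
for q in ('flange1_c','flange2_c','flange3_c','flange4_c'):
    print(q,[(np.round(d['uv']).tolist(),round(d['confidence'],2),at(c,d['uv'],21)[:2].round().tolist()) for d in landmark_of('scene',q)])
E
```

```text
nut ((392.0785827636719, 412.3089294433594), (73.25959777832031, 52.33668518066406), 89.9805908203125)
strap ((448.5004577636719, 302.3101501464844), (156.4161376953125, 41.834259033203125), 0.08551912009716034)
spacer_c [([152.0, 167.0], 0.96, [765.0, 342.0]), ([234.0, 166.0], 0.94, [769.0, 173.0]), ([205.0, 225.0], 0.9, [644.0, 230.0]), ([375.0, 161.0], 0.84, [781.0, -118.0]), ([116.0, 294.0], 0.6, [503.0, 405.0])]
flange1_c [([304.0, 230.0], 0.74, [635.0, 28.0])]
flange2_c [([253.0, 235.0], 0.75, [625.0, 132.0])]
flange3_c [([358.0, 234.0], 0.58, [627.0, -82.0]), ([111.0, 352.0], 0.54, [391.0, 409.0])]
flange4_c [([352.0, 297.0], 0.95, [500.0, -69.0])]
32.275 [482.6  60.9 144.2] [ 0.6 -0.1 -0.2]
flange1_c [([359.0, 225.0], 0.56, [487.0, 34.0])]
flange2_c [([353.0, 294.0], 0.91, [623.0, 125.0]), ([515.0, 342.0], 0.27, [514.0, 408.0])]
flange3_c [([264.0, 238.0], 0.77, [636.0, -93.0])]
flange4_c [([314.0, 205.0], 0.96, [507.0, -72.0])]
```

All three parts are on the mat: nut (392,412), spacer (505,410) and strap (448,304). Now the flanges, starting with flange 4 nearest the plate.

Request:
move_arm([
  [[6,-33,-5,0,0,0,60],[6,-35,-5,0,0,0,60],[5,-35,-5,0,0,0,60],[5,-30,-5,0,0,0,60],[0,0,-4,0,0,0,60],[0,0,0,0,0,0,60],[0,0,0,0,0,0,60]],
], newtons=20)

```text
clock: 33.4
tool_pos: [504.5, -72.1, 120.4]
tool_rot: [-0.0, -0.001, 1.0, 0.0]
wrist_force: [-0.3, -0.1, -0.1]
opening: 65.4
finger_force: 0.0
```

```bash
cat > fl.py <<'E'
from h import *
c=cam('wrist'); s=status.observe(); t=np.array(s['tool_pos'])
P=[(at(c,d['uv'],21),d['confidence']) for d in landmark_of('wrist','flange1_c')]
# check: dark hole of the stub top at z=42
g=cv2.cvtColor(c['f'],cv2.COLOR_BGR2GRAY)
for p,cf in P:
    print('flange',p.round(1)[:2],round(cf,2),'from tool',(p-t).round(1)[:2],px(c,p).round())
    u,v=px(c,[p[0],p[1],42]).astype(int)
    y0,x0=max(v-60,0),max(u-60,0)
    m=(g[y0:v+60,x0:u+60]<60).astype(np.uint8); k,l,st,ce=cv2.connectedComponentsWithStats(m)
    for i in range(1,k):
        if 250<st[i,4]<6000: print('   dark',at(c,ce[i]+[x0,y0],42).round(1)[:2],st[i,4],(ce[i]+[x0,y0]).round())
print(s['clock'],t.round(1))
E
python3 fl.py
```

```text
flange [482.8  38. ] 0.91 from tool [-21.8 110.1] [480. 209.]
33.45 [504.7 -72.2 120.4]
```

```bash
cat > fl.py <<'E'
from h import *
import sys
c=cam('wrist'); s=status.observe(); t=np.array(s['tool_pos'])
P=[]
for q in ('flange1_c','flange2_c','flange3_c','flange4_c'): P+=[(at(c,d['uv'],21)[:2].round(1).tolist(),round(d['confidence'],2),np.round(d['uv']).tolist()) for d in landmark_of('wrist',q)]
print(P)
g=cv2.cvtColor(c['f'],cv2.COLOR_BGR2GRAY)[:400]
k,l,st,ce=cv2.connectedComponentsWithStats((g<45).astype(np.uint8))
for i in range(1,k):
    if 400<st[i,4]<6000: print('dark',at(c,ce[i],42).round(1)[:2],st[i,2:5],ce[i].round())
print(s['clock'],t.round(1))
E
python3 fl.py
```

```text
[([485.6, 38.0], 0.91, [480.0, 213.0]), ([620.8, 131.0], 0.75, [574.0, 379.0]), ([631.1, -86.8], 0.88, [298.0, 390.0]), ([506.8, -74.8], 0.9, [313.0, 242.0])]
dark [ 574.3 -139.4] [ 33  78 771] [220. 344.]
dark [579.5  -7.3] [  35   96 1605] [409. 350.]
33.55 [504.7 -72.4 120.4]
```

Request:
move_arm([
  [[2,-2.5,-20,0,0,0,60],[0,0,-30,0,0,0,60],[0,0,-30,0,0,0,60],[0,0,-18,0,0,0,60],[0,0,-5.4,0,0,0,60],[0,0,0,0,0,0,110],[0,0,0,0,0,0,255],[0,0,0,0,0,0,255],[0,0,0,0,0,0,255],[0,0,0,0,0,0,255]],
])

```text
clock: 35.0
tool_pos: [507.2, -75.4, 17.6]
tool_rot: [0.001, -0.0, 1.0, -0.0]
wrist_force: [-0.8, 2.3, 7.4]
opening: 35.1
finger_force: 20.1
```

Request:
move_arm([
  [[-2,-5,-0.5,0,0,0,255],[-4,-10,0,0,0,0,255],[-6,-15,0,0,0,0,255],[-6,-15,0,0,0,0,255],[-6,-15,0,0,0,0,255],[-6,-15,0,0,0,0,255],[-6,-15,0,0,0,0,255],[-6,-15,0,0,0,0,255],[-6,-15,0,0,0,0,255],[-6,-15,0,0,0,0,255]],
])

```text
clock: 36.25
tool_pos: [454.0, -210.2, 17.6]
tool_rot: [0.002, -0.001, 1.0, 0.001]
wrist_force: [5.3, 11.5, 13.8]
opening: 35.2
finger_force: 21.0
```

Request:
move_arm([
  [[-6,-15,0,0,0,0,255],[-6,-15,0,0,0,0,255],[-6,-15,0,0,0,0,255],[-6,-15,0,0,0,0,255],[-6,-15,0,0,0,0,255],[-6,-15,0,0,0,0,255],[-6,-15,0,0,0,0,255],[-6,-15,0,0,0,0,255],[-6,-15,0,0,0,0,255],[-4,-10,0,0,0,0,255],[-3,-6,0,0,0,0,255],[0,0,0,0,0,0,255]],
])

```text
clock: 37.75
tool_pos: [392.5, -361.6, 17.6]
tool_rot: [0.001, -0.0, 1.0, -0.0]
wrist_force: [2.6, 6.0, 14.5]
opening: 35.2
finger_force: 20.9
```

Request:
move_arm([
  [[0,0,0,0,0,0,60],[0,0,0,0,0,0,60],[0,0,0,0,0,0,60],[0,0,20,0,0,0,60],[0,0,40,0,0,0,60],[8,10,40,0,0,0,60],[25,28,3,0,0,0,60],[30,35,0,0,0,0,60],[30,35,0,0,0,0,60],[30,35,0,0,0,0,60],[30,35,0,0,0,0,60],[30,35,0,0,0,0,60],[30,35,0,0,0,0,60],[22,24,0,0,0,0,60],[0,0,0,0,0,0,60],[0,0,0,0,0,0,60]],
])

```text
clock: 39.75
tool_pos: [626.2, -89.8, 119.1]
tool_rot: [-0.0, -0.0, 1.0, -0.0]
wrist_force: [0.6, -0.7, -0.6]
opening: 65.3
finger_force: 0.0
```

```bash
python3 fl.py; python3 v.py t4 | tail -5
```

```text
[([484.0, 38.0], 0.87, [542.0, 3.0]), ([622.0, 131.1], 0.98, [639.0, 234.0]), ([631.8, -84.5], 0.69, [324.0, 248.0])]
dark [ 571.3 -203.7] [ 39  31 982] [123. 163.]
dark [ 695.7 -156.5] [ 34  80 701] [220. 345.]
dark [698.8 -26.4] [  29   95 1401] [408. 349.]
39.8 [626.1 -90.1 119.2]
flange1_c [([298.0, 304.0], 0.9, [486.0, 40.0]), ([304.0, 231.0], 0.58, [634.0, 28.0])]
flange2_c [([252.0, 236.0], 0.62, [623.0, 133.0])]
flange3_c []
flange4_c [([504.0, 373.0], 0.64, [349.0, -374.0])]
40.3 [626.6 -89.5 119.3] [ 0.4 -0.4  1. ]
```

```bash
cat > sc.py <<'E'
from h import *
for n in ('scene','top'):
    c=cam(n)
    for q in ('flange1_c','flange2_c','flange3_c','flange4_c'):
        print(n,q,[(np.round(d['uv']).tolist(),round(d['confidence'],2),at(c,d['uv'],21)[:2].round().tolist()) for d in landmark_of(n,q)])
E
python3 sc.py
```

```text
scene flange1_c [([361.0, 230.0], 0.88, [494.0, 44.0])]
scene flange2_c [([351.0, 295.0], 0.92, [628.0, 125.0])]
scene flange3_c [([268.0, 238.0], 0.89, [631.0, -88.0])]
scene flange4_c []
top flange1_c [([300.0, 303.0], 0.67, [488.0, 35.0])]
top flange2_c [([254.0, 238.0], 0.56, [617.0, 129.0])]
top flange3_c []
top flange4_c [([502.0, 370.0], 0.87, [355.0, -371.0])]
```

Flange 4 now reads about (352,−372), so it was knocked aside after release. I'll fix it after flange 3, which I'll grip now.

Request:
move_arm([
  [[5.5,5,-20,0,0,0,60],[0,0,-30,0,0,0,60],[0,0,-30,0,0,0,60],[0,0,-17,0,0,0,60],[0,0,-5,0,0,0,60],[0,0,0,0,0,0,110],[0,0,0,0,0,0,255],[0,0,0,0,0,0,255],[0,0,0,0,0,0,255],[0,0,0,0,0,0,255]],
])

```text
clock: 42.05
tool_pos: [632.7, -84.7, 18.2]
tool_rot: [0.001, -0.0, 1.0, -0.0]
wrist_force: [-1.9, -0.3, 7.3]
opening: 35.5
finger_force: 20.3
```

Request:
move_arm([
  [[-3,-5,-0.5,0,0,0,255],[-5,-10,0,0,0,0,255],[-7,-14,0,0,0,0,255],[-8,-16,0,0,0,0,255],[-8,-16,0,0,0,0,255],[-8,-16,0,0,0,0,255],[-8,-16,0,0,0,0,255],[-8,-16,0,0,0,0,255],[-8,-16,0,0,0,0,255],[-8,-16,0,0,0,0,255],[-8,-16,0,0,0,0,255],[-8,-16,0,0,0,0,255],[-8,-16,0,0,0,0,255],[-8,-16,0,0,0,0,255],[-8,-16,0,0,0,0,255],[-8,-16,0,0,0,0,255],[-8,-16,0,0,0,0,255],[-7,-14,0,0,0,0,255],[-5,-10,0,0,0,0,255],[-1.7,-2,0,0,0,0,255]],
])

```text
clock: 44.55
tool_pos: [492.9, -363.6, 18.2]
tool_rot: [0.002, -0.0, 1.0, 0.0]
wrist_force: [6.8, 8.8, 12.2]
opening: 35.2
finger_force: 20.9
```

Request:
move_arm([
  [[0,0,0,0,0,0,255],[0,0,0,0,0,0,110],[0,0,0,0,0,0,60],[0,0,0,0,0,0,60],[0,0,20,0,0,0,60],[0,0,40,0,0,0,60],[-40,0,40,0,0,0,60],[-50,-5,3,0,0,0,60],[-40,-5,0,0,0,0,60],[0,0,0,0,0,0,60],[0,0,0,0,0,0,60]],
])

```text
clock: 45.92
tool_pos: [361.8, -373.6, 119.9]
tool_rot: [0.0, -0.0, 1.0, -0.0]
wrist_force: [-0.2, 0.2, 0.7]
opening: 65.1
finger_force: 0.0
```

```bash
python3 fl.py; python3 sc.py
```

```text
[([352.9, -375.7], 0.46, [314.0, 228.0]), ([491.5, -365.7], 0.93, [327.0, 394.0]), ([355.1, -374.8], 0.92, [315.0, 230.0])]
dark [ 275.5 -501.2] [  41   43 1392] [ 90. 106.]
45.975 [ 362.1 -373.5  119.8]
scene flange1_c [([362.0, 230.0], 0.82, [492.0, 45.0])]
scene flange2_c [([353.0, 292.0], 0.59, [619.0, 124.0])]
scene flange3_c [([221.0, 140.0], 0.92, [497.0, -365.0])]
scene flange4_c [([264.0, 104.0], 0.86, [345.0, -373.0])]
top flange1_c [([300.0, 301.0], 0.89, [492.0, 37.0]), ([502.0, 369.0], 0.62, [356.0, -371.0]), ([142.0, 322.0], 0.43, [450.0, 350.0])]
top flange2_c [([255.0, 238.0], 0.67, [619.0, 129.0]), ([124.0, 218.0], 0.34, [658.0, 394.0])]
top flange3_c [([494.0, 302.0], 0.7, [490.0, -358.0])]
top flange4_c [([502.0, 372.0], 0.85, [351.0, -370.0]), ([495.0, 302.0], 0.52, [491.0, -361.0]), ([110.0, 350.0], 0.33, [393.0, 412.0])]
```

Flange 4 confirmed at (354,−375). I'll regrip it and slide it back.

Request:
move_arm([
  [[-7.5,-1.5,-20,0,0,0,60],[0,0,-30,0,0,0,60],[0,0,-30,0,0,0,60],[0,0,-17,0,0,0,60],[0,0,-5,0,0,0,60],[0,0,0,0,0,0,110],[0,0,0,0,0,0,255],[0,0,0,0,0,0,255],[0,0,0,0,0,0,255],[0,0,0,0,0,0,255],[4,1,-0.5,0,0,0,255],[8,2.5,0,0,0,0,255],[12,3.5,0,0,0,0,255],[10,3,0,0,0,0,255],[4,2,0,0,0,0,255],[0,0,0,0,0,0,255]],
])

```text
clock: 48.68
tool_pos: [392.3, -364.1, 18.5]
tool_rot: [0.0, -0.0, 1.0, -0.002]
wrist_force: [-3.3, -1.5, 10.1]
opening: 35.5
finger_force: 20.5
```

Request:
move_arm([
  [[0,0,0,0,0,0,110],[0,0,0,0,0,0,60],[0,0,0,0,0,0,60],[0,0,20,0,0,0,60],[0,0,40,0,0,0,60],[0,20,43,0,0,0,60],[9,38,0,0,0,0,60],[10,38,0,0,0,0,60],[9,38,0,0,0,0,60],[10,38,0,0,0,0,60],[9,38,0,0,0,0,60],[10,38,0,0,0,0,60],[9,38,0,0,0,0,60],[10,38,0,0,0,0,60],[9,38,0,0,0,0,60],[10,38,0,0,0,0,60],[0,0,0,0,0,0,60],[0,0,0,0,0,0,60]],
])

```text
clock: 50.92
tool_pos: [486.8, 36.9, 120.2]
tool_rot: [-0.0, -0.0, 1.0, -0.0]
wrist_force: [-0.1, -0.1, -0.0]
opening: 65.3
finger_force: 0.0
```

```bash
python3 fl.py; python3 sc.py
```

```text
[([483.3, 36.4], 0.68, [316.0, 235.0])]
dark [421.5 -57.6] [  39   39 1041] [154. 145.]
dark [553.5 -28.5] [ 24  78 539] [222. 341.]
dark [560.4 100.5] [  27   94 1313] [408. 349.]
50.975 [486.8  36.5 120.2]
scene flange1_c [([360.0, 228.0], 0.92, [492.0, 38.0])]
scene flange2_c [([353.0, 296.0], 0.96, [626.0, 128.0]), ([250.0, 116.0], 0.17, [397.0, -368.0])]
scene flange3_c [([222.0, 138.0], 0.75, [493.0, -364.0]), ([506.0, 308.0], 0.58, [462.0, 361.0]), ([272.0, 315.0], 0.25, [754.0, 40.0])]
scene flange4_c [([252.0, 117.0], 0.97, [396.0, -362.0])]
top flange1_c []
top flange2_c [([256.0, 236.0], 0.58, [623.0, 127.0])]
top flange3_c [([496.0, 300.0], 0.75, [495.0, -362.0]), ([110.0, 349.0], 0.36, [396.0, 411.0])]
top flange4_c [([500.0, 353.0], 0.6, [389.0, -368.0])]
```

Flange 4 is placed. Flange 1 next, at about (485.5,37), to (392,−263).

Request:
move_arm([
  [[-1.5,0.5,-20,0,0,0,60],[0,0,-30,0,0,0,60],[0,0,-30,0,0,0,60],[0,0,-17,0,0,0,60],[0,0,-5.5,0,0,0,60],[0,0,0,0,0,0,110],[0,0,0,0,0,0,255],[0,0,0,0,0,0,255],[0,0,0,0,0,0,255],[0,0,0,0,0,0,255]],
])

```text
clock: 52.92
tool_pos: [486.0, 37.4, 18.6]
tool_rot: [0.001, -0.0, 1.0, -0.0]
wrist_force: [-1.2, -0.7, 7.1]
opening: 35.3
finger_force: 20.1
```

Request:
move_arm([
  [[-1,-5,-0.5,0,0,0,255],[-3,-10,0,0,0,0,255],[-5,-15,0,0,0,0,255],[-5,-17,0,0,0,0,255],[-5,-17,0,0,0,0,255],[-6,-17,0,0,0,0,255],[-5,-17,0,0,0,0,255],[-6,-17,0,0,0,0,255],[-5,-17,0,0,0,0,255],[-6,-17,0,0,0,0,255],[-5,-17,0,0,0,0,255],[-6,-17,0,0,0,0,255],[-5,-17,0,0,0,0,255],[-6,-17,0,0,0,0,255],[-5,-17,0,0,0,0,255],[-6,-17,0,0,0,0,255],[-5,-17,0,0,0,0,255],[-5,-17,0,0,0,0,255],[-3,-10,0,0,0,0,255],[0,-5,0,0,0,0,255]],
])

```text
clock: 55.42
tool_pos: [393.0, -260.7, 18.3]
tool_rot: [0.001, -0.001, 1.0, 0.002]
wrist_force: [1.0, 23.4, 27.9]
opening: 35.2
finger_force: 22.9
```

Request:
move_arm([
  [[0,0,0,0,0,0,255],[0,0,0,0,0,0,110],[0,0,0,0,0,0,60],[0,0,0,0,0,0,60],[0,0,20,0,0,0,60],[0,0,40,0,0,0,60],[10,20,43,0,0,0,60],[22,37,0,0,0,0,60],[22,37,0,0,0,0,60],[22,37,0,0,0,0,60],[22,37,0,0,0,0,60],[22,37,0,0,0,0,60],[22,37,0,0,0,0,60],[22,37,0,0,0,0,60],[22,37,0,0,0,0,60],[22,37,0,0,0,0,60],[21,37,0,0,0,0,60],[0,2,0,0,0,0,60],[0,0,0,0,0,0,60]],
])

```text
clock: 57.8
tool_pos: [621.1, 129.4, 120.0]
tool_rot: [-0.0, -0.0, 1.0, -0.0]
wrist_force: [-0.2, 0.6, 0.2]
opening: 65.1
finger_force: 0.0
```

```bash
python3 fl.py; python3 sc.py
```

```text
[([624.8, 132.1], 0.61, [321.0, 245.0])]
dark [569.7  81.7] [ 31  37 856] [236. 169.]
dark [690.   62.6] [ 33  77 650] [221. 344.]
dark [695.  193.6] [  36   95 1457] [409. 350.]
57.85 [621.  129.  120.2]
scene flange1_c [([285.0, 134.0], 0.58, [388.0, -265.0])]
scene flange2_c [([355.0, 293.0], 0.79, [619.0, 127.0]), ([311.0, 275.0], 0.59, [642.0, 38.0])]
scene flange3_c [([220.0, 138.0], 0.65, [497.0, -369.0]), ([519.0, 343.0], 0.19, [510.0, 414.0])]
scene flange4_c [([251.0, 117.0], 0.62, [397.0, -366.0])]
top flange1_c [([448.0, 350.0], 0.59, [395.0, -261.0])]
top flange2_c [([253.0, 236.0], 0.64, [622.0, 131.0])]
top flange3_c [([497.0, 302.0], 0.8, [489.0, -363.0])]
top flange4_c [([499.0, 352.0], 0.95, [391.0, -365.0])]
```

Request:
move_arm([
  [[1.5,1,-20,0,0,0,60],[0,0,-30,0,0,0,60],[0,0,-30,0,0,0,60],[0,0,-17,0,0,0,60],[0,0,-5.5,0,0,0,60],[0,0,0,0,0,0,110],[0,0,0,0,0,0,255],[0,0,0,0,0,0,255],[0,0,0,0,0,0,255],[0,0,0,0,0,0,255]],
])

```text
clock: 59.8
tool_pos: [623.5, 130.5, 18.7]
tool_rot: [0.001, -0.0, 1.0, -0.0]
wrist_force: [-1.6, 0.1, 6.3]
opening: 35.2
finger_force: 20.5
```

Request:
move_arm([
  [[-5,0,-0.5,0,0,0,255],[-10,0,0,0,0,0,255],[-15,0,0,0,0,0,255],[-16,0,0,0,0,0,255],[-16,0,0,0,0,0,255],[-16,0,0,0,0,0,255],[-16,-2,0,0,0,0,255],[-14,-5,0,0,0,0,255],[-10,-10,0,0,0,0,255],[-5,-15,0,0,0,0,255],[0,-17,0,0,0,0,255],[0,-17,0,0,0,0,255],[0,-17,0,0,0,0,255],[0,-17,0,0,0,0,255],[0,-17,0,0,0,0,255],[0,-17,0,0,0,0,255]],
])

```text
clock: 61.8
tool_pos: [501.3, -2.5, 18.6]
tool_rot: [0.002, -0.001, 1.0, 0.002]
wrist_force: [0.0, 14.0, 17.0]
opening: 35.3
finger_force: 21.7
```

Request:
move_arm([
  [[0,-17,0,0,0,0,255],[-1,-17,0,0,0,0,255],[0,-17,0,0,0,0,255],[-1,-17,0,0,0,0,255],[0,-17,0,0,0,0,255],[-1,-17,0,0,0,0,255],[-1,-17,0,0,0,0,255],[-1,-17,0,0,0,0,255],[-1,-17,0,0,0,0,255],[0,-17,0,0,0,0,255],[-1,-17,0,0,0,0,255],[-1,-17,0,0,0,0,255],[0,-17,0,0,0,0,255],[0,-17,0,0,0,0,255],[0,-13,0,0,0,0,255],[0,-7,0,0,0,0,255],[0,0,0,0,0,0,255]],
])

```text
clock: 63.92
tool_pos: [492.7, -260.7, 18.6]
tool_rot: [0.001, -0.001, 1.0, 0.001]
wrist_force: [-1.6, 10.0, 18.8]
opening: 35.5
finger_force: 21.7
```

Request:
move_arm([
  [[0,0,0,0,0,0,110],[0,0,0,0,0,0,60],[0,0,0,0,0,0,60],[0,0,20,0,0,0,60],[0,0,40,0,0,0,60],[0,30,43,0,0,0,60],[-10,45,30,0,0,0,60],[-10,50,20,0,0,0,60],[-10,50,0,0,0,0,60],[-10,50,0,0,0,0,60],[-10,40,0,0,0,0,60],[0,0,0,0,0,0,60]],
])

```text
clock: 65.42
tool_pos: [441.1, 5.6, 170.4]
tool_rot: [-0.0, -0.002, 1.0, 0.0]
wrist_force: [0.9, -0.3, -0.6]
opening: 65.5
finger_force: 0.0
```

```bash
python3 sc.py; python3 v.py tend | tail -8
```

```text
scene flange1_c [([286.0, 137.0], 0.8, [394.0, -254.0])]
scene flange2_c [([253.0, 158.0], 0.58, [491.0, -266.0])]
scene flange3_c [([222.0, 137.0], 0.93, [490.0, -368.0])]
scene flange4_c [([252.0, 113.0], 0.92, [387.0, -372.0]), ([253.0, 143.0], 0.37, [458.0, -300.0])]
top flange1_c [([447.0, 352.0], 0.72, [390.0, -261.0])]
top flange2_c [([446.0, 301.0], 0.68, [492.0, -260.0])]
top flange3_c []
top flange4_c [([497.0, 351.0], 0.62, [392.0, -361.0])]
nut ((392.0786437988281, 412.4270324707031), (73.49581909179688, 52.33668518066406), 89.9805908203125)
strap ((448.5004577636719, 302.3101501464844), (156.4161376953125, 41.834259033203125), 0.08551912009716034)
spacer_c [([154.0, 167.0], 0.93, [764.0, 336.0]), ([111.0, 293.0], 0.87, [507.0, 416.0]), ([237.0, 168.0], 0.86, [764.0, 167.0]), ([204.0, 225.0], 0.66, [645.0, 232.0]), ([373.0, 158.0], 0.62, [787.0, -114.0])]
flange1_c [([448.0, 351.0], 0.89, [392.0, -262.0])]
flange2_c [([449.0, 296.0], 0.74, [502.0, -265.0]), ([291.0, 173.0], 0.46, [753.0, 55.0])]
flange3_c [([495.0, 305.0], 0.75, [485.0, -360.0]), ([121.0, 221.0], 0.31, [652.0, 400.0])]
flange4_c [([499.0, 350.0], 0.73, [393.0, -365.0])]
66.225 [441.9   3.5 170.3] [ 0.3  0.3 -0.5]
```

View pics/tend.png

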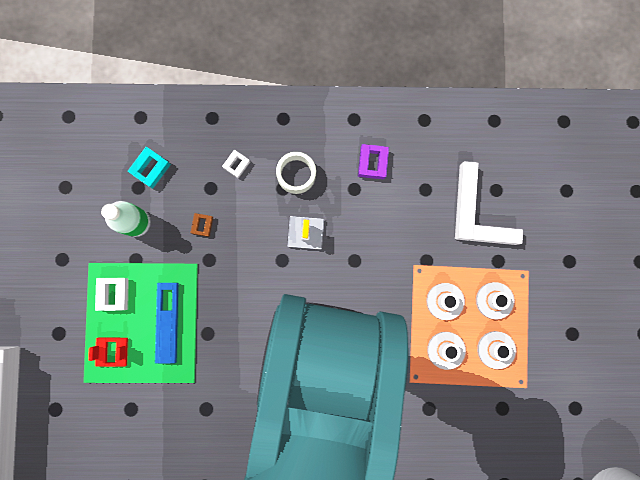

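The final view shows the nut (110,352), spacer (111,293) and strap (166,322) flat on the mat. All four flanges are inside the plate at about (447,300), (496,300), (447,350) and (497,350), and the bystanders are unmoved.

```bash
python3 -c "
from cell import order
print(order.hand_in())"
```

```text
the job is handed in; nothing more can be done
None
```

I handed the job in at about 66 s: nut, spacer and strap flat on the mat, all four flanges on the copper plate (flange 4, knocked aside after placing, slid back); the nut needed about 139° (2.4 rad) clockwise, not the stated 0.8–1.4 rad, and no verdict came back.

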